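# Stow the rolling-pin spacer discs on the caddy's spindle and press them home

## Robot

A 6-joint arm with a two-finger parallel gripper is mounted at the origin on the work surface. World frame = base frame: x ahead of the robot, y to its left, z up, the work surface at z = 0. Lengths are in mm, angles in degrees, forces in N, time in s.
With the tool pointing down it reaches from about 350 to 850 mm from the base axis. Payload 8.1 kg.
Tool frame: the origin (TCP) lies on the front face of the gripper's body, between the roots of the fingers; the fingertips stand bot.tip_extent ahead of it and the grasp point (between the pads) lies 54 mm ahead of it (bot.tip_extent is the distance from the TCP to the fingertips, in mm); z points along the fingers, x is the direction in which the jaws open and shut, and the axes are right-handed (so a half turn about z gives the same grasp; the last joint's range is limited). The gripper opens to 85 mm and grips with 20 to 120 N. Pads are 22 mm wide; open, the fingers measure 114 mm over their backs; the gripper's body (76 mm by 85 mm) begins 54 mm behind the grasp point. The pads swing forward as they close: fully open they stand 13 mm farther back than shut.
Start: joints at [-75.31, 7.471, 85.268, -0, 87.261, -4.893], TCP at [201.13, -565.29, 303.892] pointing down, gripper open.
Joint ranges: [-169.43, 169.43], [-51.17, 129.36], [1.28, 143.12], [-76.62, 256.62], [0, 156.53], [-152.29, 152.29]. Speed limits (degrees/s): [136.94, 136.94, 159.86, 180, 180, 180].

## Interface

Orientations are given as [roll, pitch, yaw] about the fixed x, y, z axes, in that order (R = Rz(yaw) Ry(pitch) Rx(roll)).
In Python, from station import bot gives the robot as it stands.
- The arm moves only by the shell command python3 -m jog 'ROWS' [FORCE]. ROWS is a JSON object of lists of equal length, an entry for each row: "angular": the turn, a rotation vector about the world's x, y, z in rad, a list of three; "translation": the shift along the world's x, y, z in mm, a list of three; "hand": the finger opening in mm, from 0 to 85.4. In form: {"angular": [[rx, ry, rz], ...], "translation": [[tx, ty, tz], ...], "hand": [hand, ...]}. A call has 1 to 20 rows; each row shifts and turns the commanded pose from where the row before left it; what a row does not reach is not made up. A row lasts 1/8 s, in which the tool goes at most 62.5 mm and 10.7 degrees, less where a joint would pass 70% of its speed; a pose out of reach is approached as far as the arm can. A call with a gripper value outside its range is refused whole. The fingers move at their own pace and stop on an object; FORCE is the grip in N (left out, the last holds). Time passes only in rows, so rows that do not move let the fingers close. It gives the time, the measured TCP pose, the force and the opening at its end, in the units of the state.
- bot.get_obs(): the state, without advancing time (a new reading comes with each control period).
- bot.capture(name): name is "side" or "top"; returns the picture (480x640x3 uint8, red, green, blue); there is no depth.
- bot.camera_model(name): a dict with "camera_matrix" (3x3 intrinsics, pixels), "k1" (the pictures are not rectified: a ray, as slopes to the right and down, at radius r is drawn at 1 + k1 r^2 times it, then the intrinsics apply), "R" (3x3) and "t" (3): a world point X has camera coordinates R X + t. Camera axes: x right, y down, z forward; pixel columns grow to the right and rows downward; lengths in mm; the calibration is good to about 2 mm. A picture is of the moment at which its call begins. camera_model takes no time and is no camera call.
- bot.finish_job(): hands the job in, once; it reports no verdict.
The state is a dict: "clock": time; "joint_positions": joint angles; "qd": joint speeds; "joint_torque": joint torques, N m; "tcp_pos": TCP position; "eef_rot": TCP orientation; "wrist_force": force on the tool from outside, world axes, zero at the start; "moment": the same for the moment, N m; "gripper_width": finger opening in mm.
Only numpy, scipy, OpenCV 4.12 (cv2) and the standard library are available. Lean on these libraries where they do the work, as an engineer would, in place of code of your own. Each camera call takes 0.05 s, during which the arm holds its last target.

## Task

Put the two wooden rolling-pin spacer discs away on the spindle of the terracotta-coloured caddy: thread the wide disc on first, then the narrow disc on top of it, both with their hubs up. Then press the stack down until the white carrier plate under it is fully home at the bottom of its travel, let go, and leave everything else on the bench where it is.

Things in the scene. Friction and masses are not known exactly. Their poses are not given: they have to be found in the camera images.
- wide_disc: the wide one of the two plain wooden rolling-pin spacer discs: a flat round flange 116 mm in diameter and 8 mm thick, with a round hub (collar) of 48 mm outer diameter standing on it; overall height 32 mm (hub from 8 to 32 mm); a plain 30 mm hole runs right through. Mass about 130 g. Starts lying flange down, hub up. Origin: centre of the flange's underside, z up along the hole's axis. Best held across the hub.
- narrow_disc: the narrow one of the two plain wooden rolling-pin spacer discs: a flat round flange 84 mm in diameter and 8 mm thick, with a round hub (collar) of 48 mm outer diameter standing on it; overall height 32 mm (hub from 8 to 32 mm); a plain 30 mm hole runs right through. Mass about 90 g. Starts lying flange down, hub up. Origin: centre of the flange's underside, z up along the hole's axis. Best held across the hub.
- caddy: open square terracotta-coloured plastic caddy, fixed to the bench: 150 x 150 mm, walls 5 mm thick and 45 mm high, with a vertical steel spindle 22 mm in diameter in its middle that rises to 90 mm above the bench, its top 8 mm tapering to 12 mm diameter. Origin: on the bench under the spindle, z up. The discs have 4 mm of play all round on the spindle, and the wide disc clears the walls by 12 mm.
- spindle_tip (a point): the top of the spindle, on its axis, 90 mm above the bench
- carrier_top (a point): on the spindle's axis at the upper face of the carrier, a white square plate 130 x 130 mm and 8 mm thick around the spindle inside the caddy, on which the discs rest; z up. Its upper face stands 34 mm above the bench when fully raised and 20 mm when fully home. The wide disc's underside rests on this face, the narrow disc's underside on the wide disc's hub, 32 mm above this face.
- carrier (a joint): how far the carrier has been pressed down, in m: 0 fully raised, 0.014 fully home. It starts raised or up to 5 mm down. A friction catch holds it wherever it is; it carries the discs without sinking, yields to a downward push of about 9 N on the discs or plate, and stays down.
- tray: bystander: flat aluminium tray 110 x 240 mm, 18 mm high, loose. Origin: centre of its underside.
- spatula: bystander: bamboo spatula 220 mm long, lying flat, loose. Origin: underside, at the middle of its length.
- tumbler: bystander: upturned clear glass tumbler, 104 mm high, 74 mm across at the rim on the bench, loose. Origin: on the bench at its centre.
- cup: bystander: small steel measuring cup, 72 mm across, 50 mm high, with a flat handle reaching 120 mm from its centre, loose. Origin: centre of its underside.

How it is judged (in metres and radians):
On the way, in this order (a step that is already met when the one before it is completed fails the run):
1. the wide disc rests on the carrier, hub up, threaded on the spindle (horizontal distance between wide_disc and spindle_tip below 0.008 m and angle between wide_disc's own z axis and vertical below 0.1 rad and z of wide_disc in the frame of carrier_top between -0.004 and 0.005 m), for 0.2 s.
2. the narrow disc rests on the wide disc, hub up, threaded on the spindle (all of step 1 and horizontal distance between narrow_disc and spindle_tip below 0.008 m and angle between narrow_disc's own z axis and vertical below 0.1 rad and z of narrow_disc in the frame of carrier_top between 0.028 and 0.037 m), for 0.2 s.
At the end, for the whole second after the job is handed in: Both discs on the spindle (within 8 mm of its axis), hubs up (within 0.1 rad), the wide one resting on the carrier (within 5 mm), the narrow one on it (28 to 37 mm above the carrier), the carrier pressed down more than 11.5 of its 14 mm, the discs at rest (all of step 2 and linear speed of each of wide_disc, narrow_disc below 0.02 m/s and value of joint carrier above 0.0115 m); the robot touches nothing.
It fails at once if the tray is shifted by more than 30 mm (distance of tray from where it was at the start of the episode above 0.03 m).
It fails at once if the spatula is shifted by more than 30 mm (distance of spatula from where it was at the start of the episode above 0.03 m).
It fails at once if the tumbler is shifted by more than 30 mm (distance of tumbler from where it was at the start of the episode above 0.03 m).
It fails at once if the cup is shifted by more than 30 mm (distance of cup from where it was at the start of the episode above 0.03 m).
It fails at once if the tumbler is tipped over (angle between tumbler's own z axis and vertical above 0.4 rad).
It also fails if it takes over 54 s, if anything falls off the work surface, if the arm or the gripper's body presses on something with over 40 N, if the wrist force passes 120 N, or if a joint passes its speed limit or range.

## Working session

There is one attempt and no reset: what is moved stays moved. The work goes in short steps, Python scripts to look and compute and a shell command to move; the robot and the scene stay as the last step left them, time stands still between calls to the robot, and variables do not carry over. Pictures are saved under pics/ and viewed, and the job is handed in when it is done.

```bash
ls; mkdir -p pics; python3 - <<'E'
from station import bot
import cv2
print(bot.get_obs(), bot.tip_extent)
for n in("top","side"):
    im=bot.capture(n); cv2.imwrite(f"pics/{n}0.png",im[:,:,::-1]); print(bot.camera_model(n))
E
```

```text
pics
{'clock': 0.0, 'joint_positions': array([-7.53077211e+01,  7.51426131e+00,  8.53293597e+01, -9.62396813e-05,
        8.72612695e+01, -4.89459450e+00]), 'qd': array([ 0.05997353,  0.05257966,  0.03644131, -0.05715018,  0.08618101,
       -0.02013284]), 'joint_torque': array([-1.71517542e-03, -5.69412911e+01, -5.00544047e+01, -3.08873323e-04,
        1.50652259e-02, -5.15261979e-05]), 'tcp_pos': array([ 201.04148639, -564.87666615,  302.85236375]), 'eef_rot': array([-1.79991146e+02,  1.04516219e-01, -7.04131138e+01]), 'wrist_force': array([-0.34997179,  0.03947494, -0.04764566]), 'moment': array([-0.03752534, -0.01760459, -0.06408177]), 'gripper_width': 85.60574044188787} 72.6
{'camera_matrix': array([[488.6410252 ,   0.        , 321.57728922],
       [  0.        , 488.6410252 , 235.57204409],
       [  0.        ,   0.        ,   1.        ]]), 'k1': -0.07447504189951432, 'R': array([[ 0.01418695, -0.99988573, -0.00522177],
       [-0.97992379, -0.01286469, -0.19895692],
       [ 0.19886701,  0.00793952, -0.97999432]]), 't': array([-18.43699099, 627.83238544, 893.55945258])}
{'camera_matrix': array([[506.62637248,   0.        , 313.79468727],
       [  0.        , 506.62637248, 234.67024394],
       [  0.        ,   0.        ,   1.        ]]), 'k1': 0.019454473043040092, 'R': array([[ 9.99278381e-01, -3.79829018e-02, -1.28780520e-04],
       [-2.92809306e-02, -7.68172917e-01, -6.39572511e-01],
       [ 2.41938942e-02,  6.39114754e-01, -7.68730764e-01]]), 't': array([-626.30841574,   50.15218597, 1181.9181345 ])}
```

View pics/top0.png

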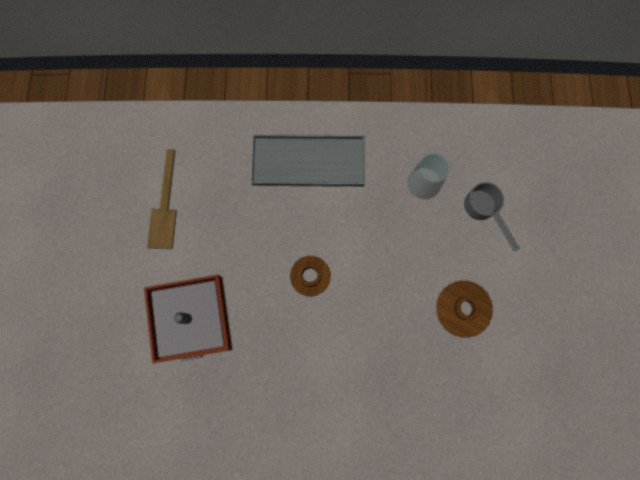

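View pics/side0.png

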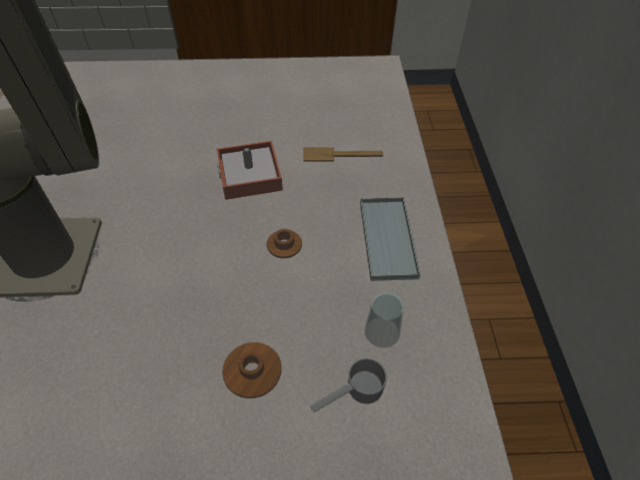

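The top view shows the wide disc at about (465,308), the narrow disc at (310,276) and the caddy at (187,319) with its spindle top near (180,318). The side view has them at (252,369), (284,242) and (250,170). The bystanders are all farther out in x.

```bash
cat > h.py <<'E'
import numpy as np, cv2
from station import bot
def ray(n,px):
    m=bot.camera_model(n);K=m["camera_matrix"];R=m["R"];t=m["t"]
    d=cv2.undistortPoints(np.array(px,float).reshape(-1,1,2),K,np.array([m["k1"],0,0,0.])).reshape(-1,2)
    # model: drawn = slope*(1+k1 r^2) = OpenCV radial model
    D=np.c_[d,np.ones(len(d))]@R
    return -R.T@t, D/np.linalg.norm(D,axis=1)[:,None]
def plane(n,px,z):
    o,D=ray(n,px); return o+D*((z-o[2])/D[:,2])[:,None]
def tri(p1,p2):
    A=[];b=[];L=[]
    for n,p in(("top",p1),("side",p2)):
        o,D=ray(n,[p]);P=np.eye(3)-np.outer(D[0],D[0]);A.append(P);b.append(P@o)
    X=np.linalg.lstsq(np.vstack(A),np.hstack(b),rcond=None)[0]
    return X,[np.linalg.norm(P@X-q) for P,q in zip(A,b)]
def proj(n,X):
    m=bot.camera_model(n);K=m["camera_matrix"];
    return cv2.projectPoints(np.array(X,float).reshape(-1,1,3),cv2.Rodrigues(m["R"])[0],m["t"],K,np.array([m["k1"],0,0,0.]))[0].reshape(-1,2)
E
python3 - <<'E'
from h import *
for n,seeds in(("top",dict(wide=(465,308),narrow=(310,276))),("side",dict(wide=(252,369),narrow=(284,242)))):
    im=cv2.imread(f"pics/{n}0.png");h=cv2.cvtColor(im,cv2.COLOR_BGR2HSV)
    m=cv2.inRange(h,(3,110,30),(20,255,255))
    cs,_=cv2.findContours(m,cv2.RETR_EXTERNAL,cv2.CHAIN_APPROX_NONE)
    for k,s in seeds.items():
        c=max((c for c in cs if abs(c.reshape(-1,2).mean(0)-s).max()<25),key=cv2.contourArea)
        p=plane(n,cv2.convexHull(c),5)[:,:2]
        (x,y),r=cv2.minEnclosingCircle(p.astype(np.float32)); e=cv2.fitEllipse(p.astype(np.float32))
        print(n,k,x,y,2*r,e)
    crop=im[260:380,130:250] if n=="top" else im[125:215,200:300]
    cv2.imwrite(f"pics/{n}c0.png",cv2.resize(crop,None,fx=5,fy=5,interpolation=cv2.INTER_CUBIC))
E
```

```text
top wide 492.6217041015625 -301.0695495605469 113.74256896972656 ((492.778564453125, -301.1572570800781), (112.56523895263672, 113.3729248046875), 2.5875604152679443)
top narrow 556.3939208984375 13.517122268676758 81.25642395019531 ((556.3201293945312, 13.529205322265625), (80.59353637695312, 80.75727081298828), 97.71368408203125)
side wide 493.15350341796875 -300.2323913574219 113.90209197998047 ((493.006591796875, -300.431396484375), (112.68637084960938, 113.516845703125), 2.5326271057128906)
side narrow 557.031494140625 16.239118576049805 84.14642333984375 ((556.4041748046875, 15.32989501953125), (79.41783142089844, 83.19001007080078), 5.284271240234375)
```

View pics/topc0.png

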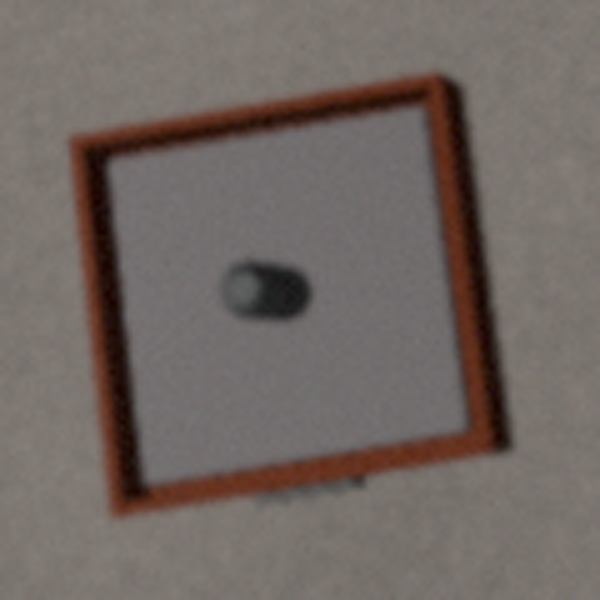

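View pics/sidec0.png

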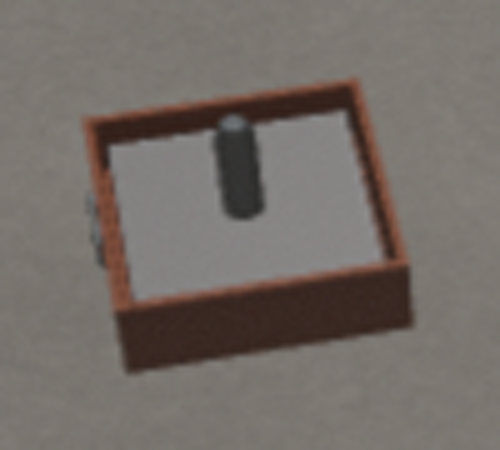

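```bash
python3 - <<'E'
from h import *
f=lambda p,o:np.array(p)/5+np.array(o)-.4
t=f([(72,138),(437,74),(497,447),(115,514)],(130,260)); s=f([(84,118),(357,80),(411,266),(120,310)],(200,125))
for n,c in(("top",t),("side",s)):
    P=plane(n,c,45)[:,:2];print(n,P.round(1).tolist(),P.mean(0),np.linalg.norm(P-np.roll(P,1,0),axis=1))
a=f((239,290),(130,260));b=f((235,122),(200,125))
print(a,b,tri(a,b),plane("top",[a],90),plane("side",[b],90))
for k,z in(("w",(492.9,-300.7)),("n",(556.4,14.2))):
    for n in("top","side"): print(k,n,proj(n,[(*z,32)]))
# carrier far inner edge / base of spindle in view
for zz in (29,34): print(proj("top",[(480,262,zz)]))
# hub holes
E
```

```text
top [[522.9, 340.1], [550.8, 195.5], [407.2, 164.9], [378.3, 312.0]] [464.78641484 253.12608013] [147.25339289 147.21559682 146.86573379 149.96667806]
side [[377.9, 314.7], [523.4, 340.6], [553.0, 194.5], [408.0, 168.4]] [465.55637961 254.52621189] [149.36387432 147.75587379 149.12508575 147.29530063]
[177.4 317.6] [246.6 149. ] (array([464.67172325, 255.82280032,  89.65672619]), [np.float64(1.083208362032947), np.float64(1.0832083620322253)]) [[463.60380645 255.46724606  90.        ]] [[465.76566589 255.75783942  90.        ]]
w top [[467.79632895 307.56999709]]
w side [[250.25768577 362.54886044]]
n top [[309.07386955 273.74838533]]
n side [[283.36831808 235.73775687]]
[[183.70866798 310.27510168]]
[[182.99810591 310.149414  ]]
```

Checks on the measurements:
- **Discs:** both come out at about their given diameters in each view, with centres near (493, -301) and (556, 14).
- **Spindle:** the tip triangulates to z = 89.7, as it should. Combining the two views puts it at about (465, 255).

Next I move above the wide disc.

```bash
python3 -m jog '{"angular":[[0,0,0],[0,0,0],[0,0,0],[0,0,0],[0,0,0],[0,0,0],[0,0,0],[0,0,0],[0,0,0],[0,0,0],[0,0,0]],"translation":[[29,26,-15],[29,26,-15],[29,26,-15],[29,26,-15],[29,26,-15],[29,26,-15],[29,26,-15],[29,26,-15],[29,26,-15],[29,26,-15],[0,0,0]],"hand":[85,85,85,85,85,85,85,85,85,85,85]}' 50; python3 -c "
from station import bot;print(bot.tip_extent)"
```

```text
clock: 1.48
tcp_pos: [491.6, -302.6, 151.8]
eef_rot: [179.9, 0.2, -70.2]
wrist_force: [-0.1, 0.1, -0.8]
gripper_width: 84.4
72.6
```

```bash
python3 -m jog '{"angular":[[0,0,0],[0,0,0],[0,0,0],[0,0,0]],"translation":[[1,1.5,-25],[0,0,-25],[0,0,-16],[0,0,0]],"hand":[85,85,85,85]}'; python3 - <<'E'
from h import *
for n in("top","side"):
    im=bot.capture(n);c=im[220:400,370:550] if n=="top" else im[270:450,150:330]
    cv2.imwrite(f"pics/{n}1.png",cv2.resize(c,None,fx=3,fy=3,interpolation=cv2.INTER_CUBIC)[:,:,::-1])
E
```

```text
clock: 1.98
tcp_pos: [490.9, -303.6, 86.5]
eef_rot: [179.9, 0.1, -70.4]
wrist_force: [-1.0, 0.5, 0.6]
gripper_width: 85.0
```

View pics/side1.png

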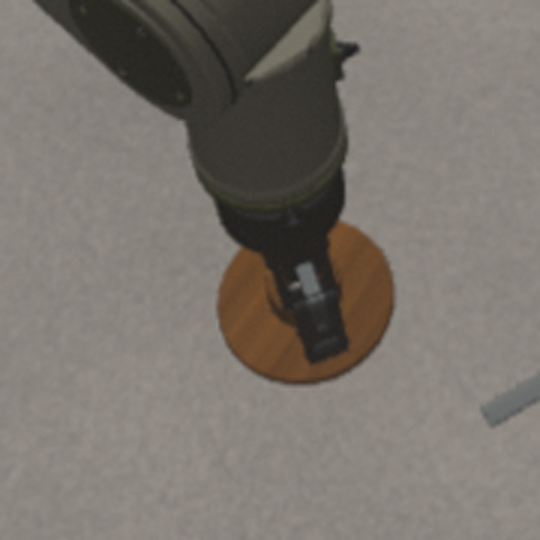

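View pics/top1.png

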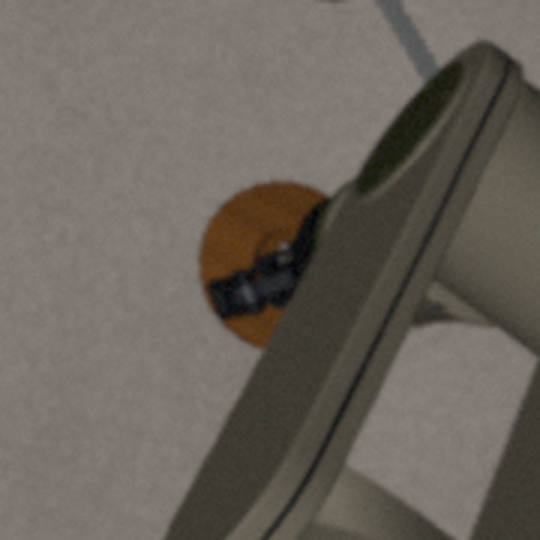

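```bash
python3 - <<'E'
from station import bot
for i in range(4): print(bot.get_obs()["tcp_pos"].round(2))
E
python3 -m jog '{"angular":[[0,0,0]],"translation":[[0,0,0]],"hand":[85]}'
```

```text
[ 492.26 -304.35   88.62]
[ 492.26 -304.35   88.62]
[ 492.26 -304.35   88.62]
[ 492.26 -304.35   88.62]
clock: 2.2
tcp_pos: [492.8, -304.5, 89.2]
eef_rot: [-179.9, -0.1, -70.4]
wrist_force: [-0.1, 0.0, 0.2]
gripper_width: 85.2
```

```bash
python3 -m jog '{"angular":[[0,0,0],[0,0,0],[0,0,0],[0,0,0],[0,0,0],[0,0,0],[0,0,0]],"translation":[[1,3,-4],[0,0,0],[0,0,0],[0,0,0],[0,0,0],[0,0,0],[0,0,0]],"hand":[70,55,40,40,40,40,40]}' 50;  python3 -m jog '{"angular":[[0,0,0],[0,0,0],[0,0,0]],"translation":[[0,0,0],[0,0,0],[0,0,0]],"hand":[40,40,40]}'
```

```text
clock: 3.08
tcp_pos: [493.4, -300.9, 84.2]
eef_rot: [-180.0, -0.0, -70.4]
wrist_force: [-0.1, 1.1, 5.6]
gripper_width: 45.6
clock: 3.45
tcp_pos: [493.4, -300.9, 84.2]
eef_rot: [-180.0, -0.0, -70.4]
wrist_force: [0.9, 1.0, 4.6]
gripper_width: 45.5
```

```bash
python3 -m jog '{"angular":[[0,0,0],[0,0,0],[0,0,0],[0,0,0]],"translation":[[0,0,10],[0,0,25],[0,0,25],[0,0,0]],"hand":[40,40,40,40]}'; python3 - <<'E'
from h import *
for n in("top","side"):
    im=bot.capture(n);c=im[220:400,370:550] if n=="top" else im[230:410,150:330]
    cv2.imwrite(f"pics/{n}2.png",cv2.resize(c,None,fx=3,fy=3,interpolation=cv2.INTER_CUBIC)[:,:,::-1])
E
```

```text
clock: 3.95
tcp_pos: [494.2, -301.7, 146.2]
eef_rot: [-179.9, -0.2, -70.4]
wrist_force: [-0.4, 0.4, -1.6]
gripper_width: 45.9
```

View pics/side2.png

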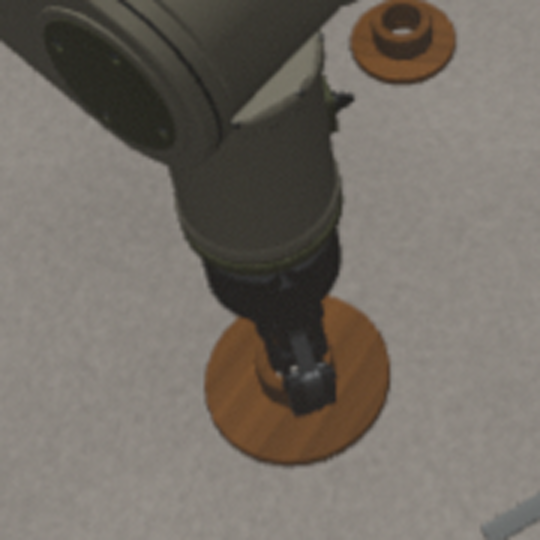

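View pics/top2.png

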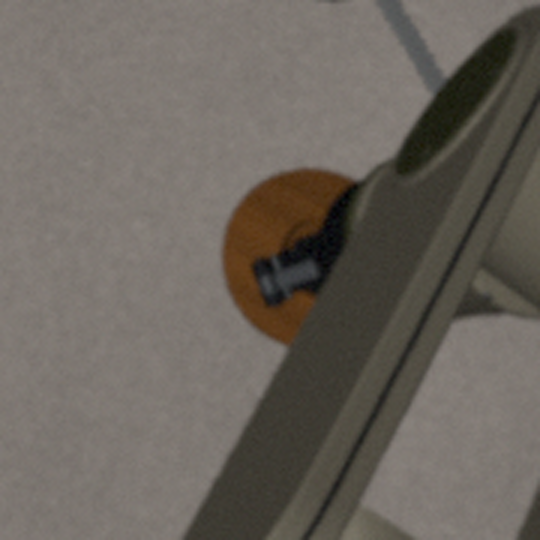

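The wide disc is held level and has come off the bench. I'll measure its centre relative to the tool.

```bash
cat >> h.py <<'E'
from scipy.optimize import least_squares
def disc(n,im,z,seed,R,win=70):
    h=cv2.cvtColor(im,cv2.COLOR_RGB2HSV); m=cv2.inRange(h,(3,110,30),(20,255,255))
    w=np.zeros_like(m);w[max(0,seed[1]-win):seed[1]+win,max(0,seed[0]-win):seed[0]+win]=255;m&=w
    cs,_=cv2.findContours(m,cv2.RETR_EXTERNAL,cv2.CHAIN_APPROX_NONE);c=max(cs,key=cv2.contourArea)
    p=plane(n,c,z)[:,:2]
    x0=np.array([*cv2.minEnclosingCircle(p.astype(np.float32))[0]])
    f=lambda q:np.hypot(*(p-q).T)-R
    s=least_squares(f,x0,loss="cauchy",f_scale=0.7)
    r=f(s.x); return s.x, (abs(r)<1.5).sum(), len(r)
E
python3 - <<'E'
from h import *
o=bot.get_obs();print(o["tcp_pos"])
for n in("top","side"):
    im=bot.capture(n)
    for R in(56.5,58): print(n,disc(n,im,64,(475,305) if n=="top" else (250,357),R))
E
```

```text
[ 492.79784137 -300.63845646  143.26367215]
top (array([ 491.97516781, -301.7407805 ]), np.int64(87), 175)
top (array([ 491.01000235, -303.28185056]), np.int64(69), 175)
side (array([ 492.1654814 , -299.92927628]), np.int64(129), 231)
side (array([ 492.2320599, -297.9588845]), np.int64(70), 231)
```

```bash
python3 -m jog '{"angular":[[0,0,0],[0,0,0],[0,0,0],[0,0,0],[0,0,0],[0,0,0],[0,0,0],[0,0,0],[0,0,0],[0,0,0],[0,0,0],[0,0,0],[0,0,0],[0,0,0],[0,0,0],[0,0,0],[0,0,0]],"translation":[[0,18,10],[-2,37,10],[-2,37,10],[-2,37,10],[-2,37,6],[-2,37,5],[-2,37,4],[-2,37,0],[-2,37,0],[-2,37,0],[-2,37,0],[-2,37,0],[-2,37,0],[-2,37,0],[-2,37,0],[1,19,0],[0,0,0]],"hand":[40,40,40,40,40,40,40,40,40,40,40,40,40,40,40,40,40]}'; python3 - <<'E'
from h import *
print(bot.get_obs()["joint_positions"].round(1))
for n in("top","side"):
    im=bot.capture(n);cv2.imwrite(f"pics/{n}3.png",im[:,:,::-1])
    s=proj(n,[(466,254,119)])[0].astype(int);print(s)
    try: print(n,disc(n,im,119,s,56.5))
    except Exception as e: print(e)
E
```

```text
clock: 6.28
tcp_pos: [465.5, 255.3, 198.8]
eef_rot: [180.0, -0.0, -70.3]
wrist_force: [-0.9, 0.3, -1.5]
gripper_width: 45.6
[ 23.2   1.2 103.1   0.   75.8  93.5]
[173 315]
top (array([453.2239884 , 212.77173091]), np.int64(63), 588)
[245 140]
side (array([483.81524632, 194.45859254]), np.int64(9), 249)
```

View pics/top3.png

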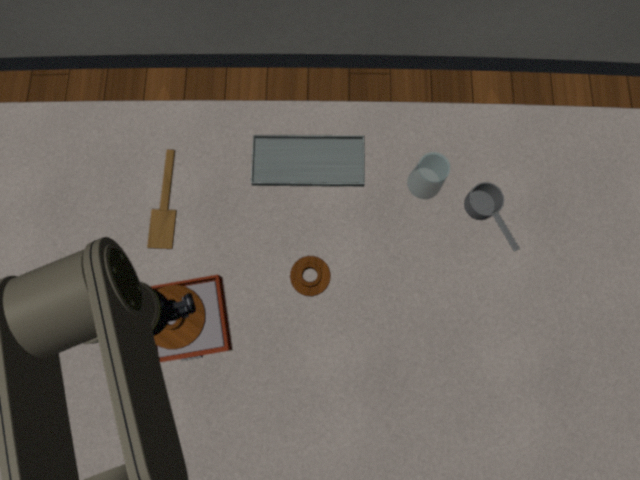

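View pics/side3.png

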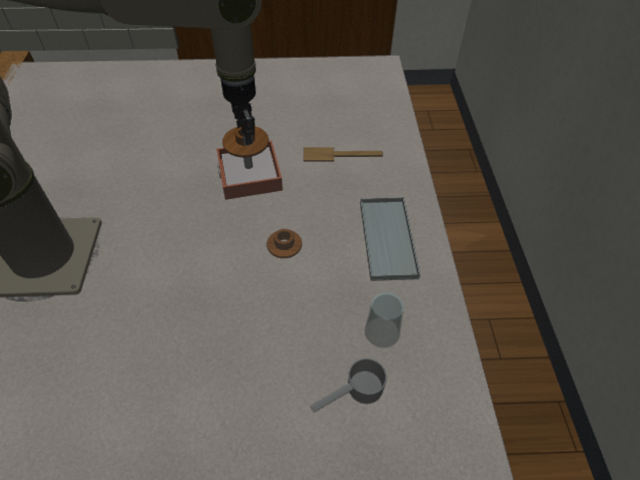

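The disc hangs level over the caddy, and the spindle is still visible below it in the side view near (248,160). I'll redo the disc fit with the caddy's hue excluded.

```bash
python3 - <<'E'
from h import *
for n,a,b in(("top",(195,330),(215,312)),("side",(262,140),(270,185))):
    im=cv2.imread(f"pics/{n}3.png");h=cv2.cvtColor(im,cv2.COLOR_BGR2HSV)
    print(n,h[a[1],a[0]],h[b[1],b[0]],[h[b[1],b[0]+i].tolist() for i in range(0,16,2)])
    s=proj(n,[(466,254,119)])[0].astype(int)
    for lo in (8,9,10,11):
        m=cv2.inRange(h,(lo,110,30),(20,255,255)); m=cv2.morphologyEx(m,cv2.MORPH_OPEN,np.ones((3,3)))
        cs,_=cv2.findContours(m,cv2.RETR_EXTERNAL,cv2.CHAIN_APPROX_NONE)
        cs=[c for c in cs if np.abs(c.reshape(-1,2).mean(0)-s).max()<35]
        c=max(cs,key=cv2.contourArea);p=plane(n,c,119)[:,:2]
        f=lambda q:np.hypot(*(p-q).T)-56.8
        best=min((least_squares(f,x0,loss="cauchy",f_scale=.7) for x0 in((466,254),(460,250),(470,258))),key=lambda r:r.cost)
        print(lo,best.x,(abs(f(best.x))<1.5).sum(),len(p))
E
```

```text
top [ 13 171  97] [174  11 118] [[174, 11, 118], [6, 11, 118], [7, 67, 88], [9, 185, 102], [8, 188, 68], [8, 161, 38], [11, 40, 90], [13, 27, 134]]
8 [465.61286859 255.42990244] 102 238
9 [465.63648586 255.44634495] 113 238
10 [465.46438041 255.44795058] 115 238
11 [465.25247376 255.63616011] 116 239
side [ 14 155  92] [  7 100  56] [[7, 100, 56], [5, 104, 59], [5, 103, 57], [8, 107, 57], [8, 107, 57], [5, 102, 55], [12, 40, 95], [15, 21, 124]]
8 [465.6713514  255.48381956] 72 155
9 [465.60146278 255.44576605] 73 154
10 [465.59989168 255.46102047] 74 154
11 [465.59989168 255.46102047] 74 154
```

```bash
python3 -m jog '{"angular":[[0,0,0],[0,0,0],[0,0,0],[0,0,0],[0,0,0],[0,0,0]],"translation":[[-0.6,-0.5,-12],[0,0,-12],[0,0,-14],[0,0,-14],[0,0,-16],[0,0,0]],"hand":[40,40,40,40,40,40]}'; python3 -m jog '{"angular":[[0,0,0],[0,0,0],[0,0,0]],"translation":[[0,0,-6],[0,0,-4],[0,0,0]],"hand":[40,40,40]}'
```

```text
clock: 7.12
tcp_pos: [464.3, 253.2, 128.7]
eef_rot: [179.8, -0.0, -70.4]
wrist_force: [0.8, 0.2, -1.5]
gripper_width: 45.5
clock: 7.5
tcp_pos: [465.5, 253.7, 120.8]
eef_rot: [180.0, -0.0, -70.4]
wrist_force: [-0.6, -0.1, -1.6]
gripper_width: 45.2
```

```bash
python3 -m jog '{"angular":[[0,0,0],[0,0,0],[0,0,0]],"translation":[[0,0,-1],[0,0,-1],[0,0,-1]],"hand":[40,40,40]}';python3 -m jog '{"angular":[[0,0,0],[0,0,0],[0,0,0]],"translation":[[0,0,-1],[0,0,-1],[0,0,0]],"hand":[40,40,40]}'
```

```text
clock: 7.88
tcp_pos: [465.6, 253.7, 118.0]
eef_rot: [-180.0, 0.0, -70.4]
wrist_force: [-0.9, -0.5, -1.9]
gripper_width: 45.6
clock: 8.25
tcp_pos: [465.6, 253.7, 116.5]
eef_rot: [-180.0, -0.0, -70.4]
wrist_force: [-2.7, -1.3, 4.2]
gripper_width: 45.6
```

Contact shows as +4 N at z ≈ 116, which fits a carrier about 2 mm down. I'll release the disc.

```bash
python3 -m jog '{"angular":[[0,0,0],[0,0,0],[0,0,0],[0,0,0],[0,0,0],[0,0,0]],"translation":[[0,0,0],[0,0,0],[0,0,0],[0,0,0],[0,0,0],[0,0,0]],"hand":[48,52,58,64,70,70]}'; python3 -m jog '{"angular":[[0,0,0],[0,0,0],[0,0,0],[0,0,0],[0,0,0],[0,0,0],[0,0,0],[0,0,0],[0,0,0],[0,0,0]],"translation":[[0,0,10],[0,0,25],[0,0,30],[0,0,20],[18,-40,0],[18,-40,0],[18,-40,0],[18,-40,0],[18,-40,0],[0,0,0]],"hand":[70,70,70,80,85,85,85,85,85,85]}'; python3 - <<'E'
from h import *
for n in("top","side"):
    im=bot.capture(n);cv2.imwrite(f"pics/{n}4.png",im[:,:,::-1])
    h=cv2.cvtColor(im,cv2.COLOR_RGB2HSV)
    s=proj(n,[(465,254.5,36)])[0].astype(int)
    m=cv2.inRange(h,(10,110,30),(20,255,255)); m=cv2.morphologyEx(m,cv2.MORPH_OPEN,np.ones((3,3)))
    cs,_=cv2.findContours(m,cv2.RETR_EXTERNAL,cv2.CHAIN_APPROX_NONE)
    c=max((c for c in cs if np.abs(c.reshape(-1,2).mean(0)-s).max()<35),key=cv2.contourArea)
    for z in (34,37): print(n,cv2.minEnclosingCircle(plane(n,c,z)[:,:2].astype(np.float32)))
    c=im[260:380,110:250] if n=="top" else im[125:215,200:300]
    cv2.imwrite(f"pics/{n}4c.png",cv2.resize(c,None,fx=5,fy=5,interpolation=cv2.INTER_CUBIC)[:,:,::-1])
    s=proj(n,[(556.4,14.2,5)])[0].astype(int);print(n,"narrow",disc(n,im,5,s,40.5,40))
E
```

```text
clock: 9.0
tcp_pos: [465.6, 253.7, 115.9]
eef_rot: [-180.0, 0.0, -70.4]
wrist_force: [0.1, -0.5, 0.5]
gripper_width: 70.0
clock: 10.25
tcp_pos: [556.7, 51.0, 201.9]
eef_rot: [-179.9, -0.1, -70.6]
wrist_force: [-1.2, 1.5, -0.1]
gripper_width: 85.1
top ((466.5212097167969, 281.15447998046875), 47.31521987915039)
top ((466.4320068359375, 280.22760009765625), 47.16834259033203)
top narrow (array([556.40218906,  14.50597143]), np.int64(33), 62)
side ((463.08416748046875, 257.09417724609375), 61.40541458129883)
side ((463.53302001953125, 253.79249572753906), 61.20221710205078)
side narrow (array([556.61778098,  15.12213228]), np.int64(54), 85)
```

View pics/top4c.png

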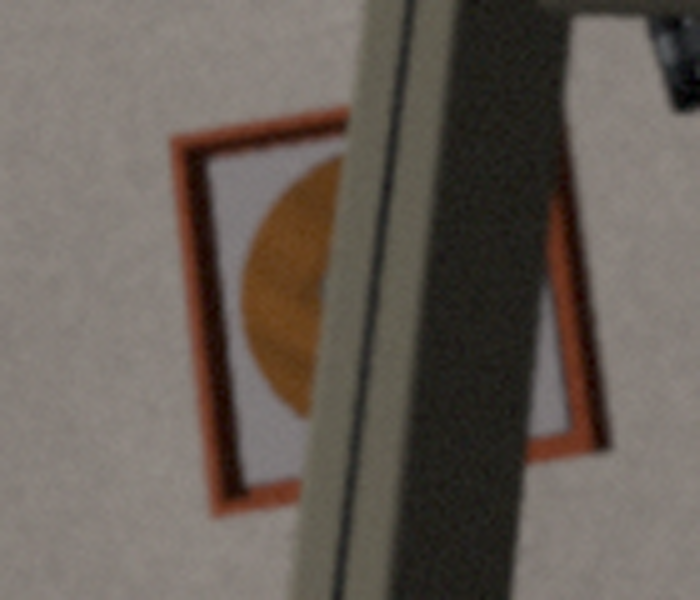

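View pics/side4c.png

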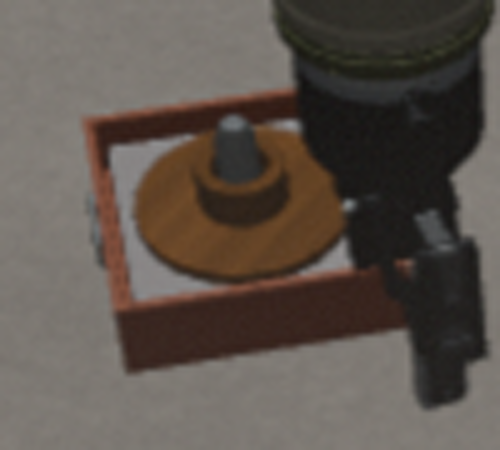

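The wide disc is threaded and lying flat on the carrier. Next is the narrow disc at (556.5, 14.7).

```bash
python3 -m jog '{"angular":[[0,0,0],[0,0,0],[0,0,0],[0,0,0],[0,0,0],[0,0,0],[0,0,0],[0,0,0]],"translation":[[0.5,-20,-20],[0.5,-19,-20],[0,0,-25],[0,0,-25],[0,0,-17],[0,0,-6],[0,0,-4],[0,0,0]],"hand":[85,85,85,85,85,85,85,85]}';python3 -m jog '{"angular":[[0,0,0],[0,0,0],[0,0,0],[0,0,0],[0,0,0],[0,0,0],[0,0,0],[0,0,0]],"translation":[[0,0,0],[0,0,0],[0,0,0],[0,0,0],[0,0,0],[0,0,0],[0,0,0],[0,0,0]],"hand":[70,55,40,40,40,40,40,40]}' 50;  python3 -m jog '{"angular":[[0,0,0],[0,0,0],[0,0,0],[0,0,0],[0,0,0],[0,0,0]],"translation":[[0,0,10],[0,0,25],[0,0,25],[0,0,30],[0,0,30],[0,0,0]],"hand":[40,40,40,40,40,40]}'; python3 - <<'E'
from h import *
for n in("top","side"):
    im=bot.capture(n);s=proj(n,[(556.4,14.2,124)])[0].astype(int)
    c=im[s[1]-90:s[1]+90,s[0]-90:s[0]+90]
    print(n,disc(n,im,124,s,40.8,50))
    cv2.imwrite(f"pics/{n}5.png",cv2.resize(c,None,fx=3,fy=3,interpolation=cv2.INTER_CUBIC)[:,:,::-1])
E
```

```text
clock: 11.35
tcp_pos: [556.9, 14.7, 84.4]
eef_rot: [-180.0, -0.0, -70.4]
wrist_force: [0.1, 0.2, -0.3]
gripper_width: 84.6
clock: 12.35
tcp_pos: [557.1, 14.7, 84.9]
eef_rot: [-179.9, -0.0, -70.4]
wrist_force: [-1.7, 0.2, 5.7]
gripper_width: 46.6
clock: 13.1
tcp_pos: [558.3, 14.6, 207.5]
eef_rot: [-179.7, -0.1, -70.4]
wrist_force: [1.0, 0.3, -1.7]
gripper_width: 46.3
top (array([559.75631698,  14.21575761]), np.int64(57), 100)
side (array([478.8572644 , 133.67890676]), np.int64(18), 188)
```

View pics/side5.png

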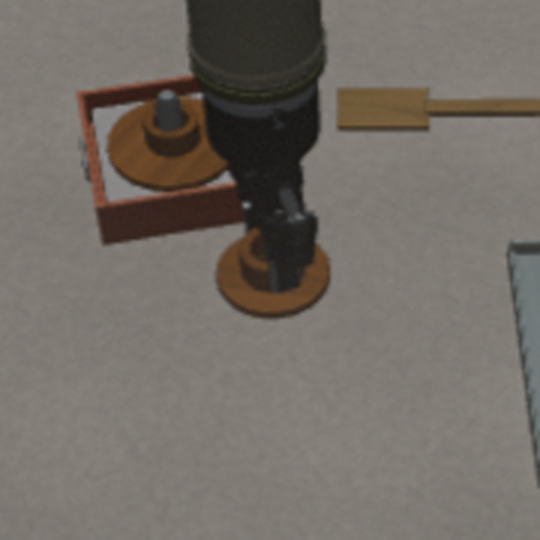

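View pics/top5.png

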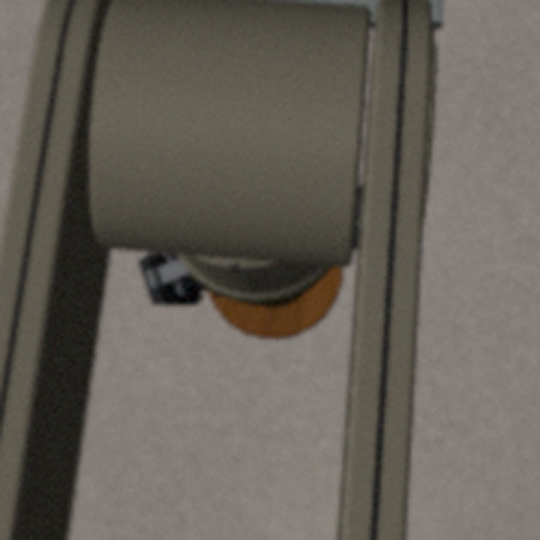

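The narrow disc is held level. I'll carry it over the spindle.

```bash
python3 -m jog '{"angular":[[0,0,0],[0,0,0],[0,0,0],[0,0,0],[0,0,0],[0,0,0],[0,0,0],[0,0,0],[0,0,0],[0,0,0]],"translation":[[-6,15,0],[-11,30,0],[-11,30,0],[-12,30,0],[-12,30,0],[-12,30,0],[-12,30,0],[-10,30,0],[-5,15,0],[0,0,0]],"hand":[40,40,40,40,40,40,40,40,40,40]}'; python3 - <<'E'
from h import *
for n in("top","side"):
    im=bot.capture(n);cv2.imwrite(f"pics/{n}6.png",im[:,:,::-1]);h=cv2.cvtColor(im,cv2.COLOR_RGB2HSV)
    for z,R in((124,40.8),):
        s=proj(n,[(466,254,z)])[0].astype(int)
        m=cv2.inRange(h,(9,110,30),(20,255,255)); m=cv2.morphologyEx(m,cv2.MORPH_OPEN,np.ones((3,3)))
        cs,_=cv2.findContours(m,cv2.RETR_LIST,cv2.CHAIN_APPROX_NONE)
        p=np.vstack([plane(n,c,z)[:,:2] for c in cs if np.abs(c.reshape(-1,2).mean(0)-s).max()<35])
        f=lambda q:np.hypot(*(p-q).T)-R
        for x0 in((466,254),(460,250),(470,258)):
            b=least_squares(f,x0,loss="cauchy",f_scale=.7);print(n,b.x,b.cost,(abs(f(b.x))<1.5).sum(),len(p))
    c=im[s[1]-60:s[1]+60,s[0]-60:s[0]+60]
    cv2.imwrite(f"pics/{n}6c.png",cv2.resize(c,None,fx=4,fy=4,interpolation=cv2.INTER_CUBIC)[:,:,::-1])
E
```

```text
clock: 14.45
tcp_pos: [464.6, 255.4, 203.1]
eef_rot: [179.9, -0.0, -70.3]
wrist_force: [-0.3, -0.0, -0.8]
gripper_width: 45.8
top [463.09420599 250.71209599] 305.69953203170525 35 239
top [463.09415497 250.71210704] 305.699532078213 35 239
top [463.09443375 250.71180495] 305.6995320436437 35 239
side [464.08954458 251.54879687] 441.1691226630907 34 278
side [464.08948614 251.54879465] 441.16912262598095 34 278
side [462.53868273 242.29200155] 451.3532959267946 13 278
```

View pics/side6c.png

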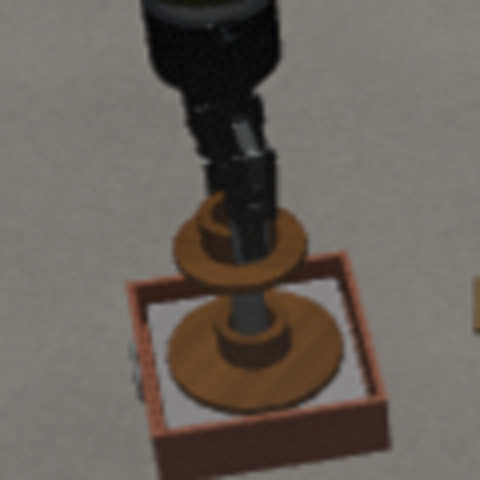

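View pics/top6c.png

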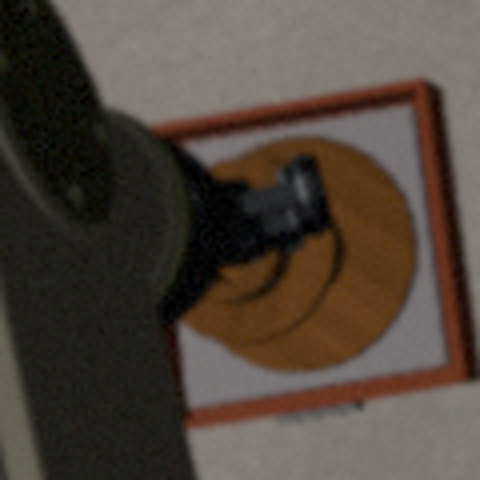

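```bash
python3 - <<'E'
from h import *
n="side";im=cv2.imread("pics/side6.png");h=cv2.cvtColor(im,cv2.COLOR_BGR2HSV)
s=proj(n,[(466,254,124)])[0].astype(int);print(s)
m=cv2.inRange(h,(9,110,30),(20,255,255));m[s[1]+13:]=0;m[:s[1]-20]=0
ys,xs=np.nonzero(m[:,s[0]-30:s[0]+30]);c=np.c_[xs+s[0]-30,ys]
hu=cv2.convexHull(c.astype(np.int32)).reshape(-1,2);print(((hu-s+60)*4).tolist())
p=plane(n,hu,124)[:,:2];f=lambda q:np.hypot(*(p-q).T)-41
b=least_squares(f,(466,254),loss="cauchy",f_scale=.7);print(b.x,f(b.x).round(1))
n="top";s=proj(n,[(466,254,124)])[0].astype(int)
a=np.array([(342,228),(340,262),(327,297),(302,324),(270,341),(240,345)])/4+s-60-.4
p=plane(n,a,122)[:,:2]
for R in(41,42):
    f=lambda q:np.hypot(*(p-q).T)-R
    b=least_squares(f,(466,254));print(b.x,f(b.x).round(1))
E
```

```text
[245 138]
[[352, 288], [144, 288], [180, 228], [204, 200], [212, 192], [220, 192], [280, 208], [292, 216], [344, 260]]
[464.7448338  254.66315207] [42.7 27.6 -0.2  8.4 13.5 11.7  0.2 -0.3 27. ]
[463.18482679 251.30641807] [ 1.  -0.3 -0.3 -0.5  0.1  0.8]
[463.94144467 252.22986264] [ 0.7 -0.3 -0.2 -0.4  0.1  0.5]
```

```bash
python3 - <<'E'
from h import *
im=cv2.imread("pics/side6.png")[120:165,220:275];cv2.imwrite("pics/side6z.png",cv2.resize(im,None,fx=12,fy=12,interpolation=cv2.INTER_CUBIC))
im=cv2.imread("pics/top6.png")[270:350,145:235];cv2.imwrite("pics/top6z.png",cv2.convertScaleAbs(cv2.resize(im,None,fx=7,fy=7,interpolation=cv2.INTER_CUBIC),alpha=1.8))
E
```

```text
(no output)
```

View pics/side6z.png

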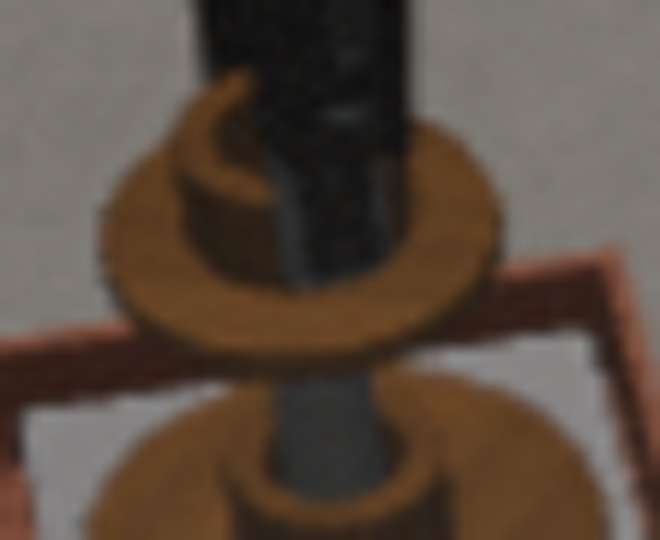

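View pics/top6z.png

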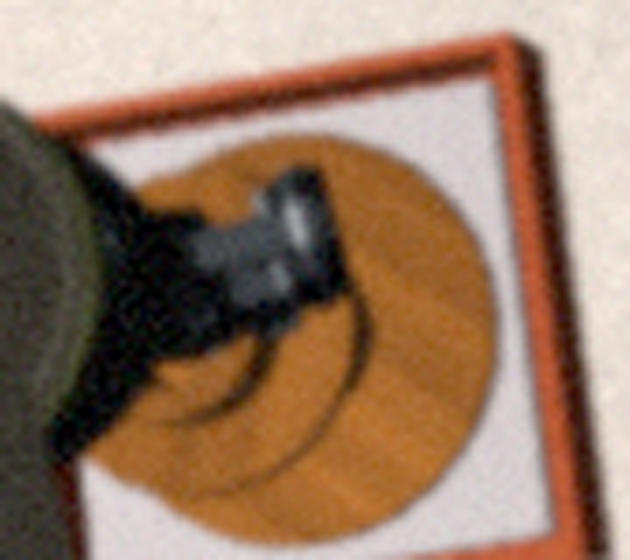

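```bash
python3 - <<'E'
from h import *
def fit(n,pts,sc,off,z,R=42):
    a=(np.array(pts)+.5)/sc+np.array(off)-.5
    p=plane(n,a,z)[:,:2];f=lambda q:np.hypot(*(p-q).T)-R
    b=least_squares(f,(465,254),loss="soft_l1");print(n,z,b.x,f(b.x).round(1))
S=dict(sc=12,off=(220,120))
fit("side",[(101,225),(502,225),(160,148),(418,118),(460,148),(150,312),(250,352),(350,349),(460,293)],z=128,**S)
fit("side",[(112,285),(150,330),(200,360),(270,378),(330,375),(400,357),(450,325)],z=120,**S)
T=dict(sc=7,off=(145,270))
fit("top",[(373,330),(364,375),(337,420),(302,456),(260,484),(215,498)],z=120,**T)
fit("top",[(355,330),(345,375),(330,410),(300,446),(260,474),(215,490)],z=128,**T)
E
```

```text
side 128 [464.81765826 252.51523445] [-1.  -0.4 -2.6 -1.8 -2.6 -2.1 -0.9 -0.2 -1. ]
side 120 [465.76492441 255.93795643] [-0.  -0.8 -0.2  0.9  0.4  0.1 -1.4]
top 120 [464.65230506 251.97561091] [ 0.6  0.4 -0.7 -0.9  0.1  1. ]
top 128 [465.13722707 254.00385003] [ 0.  -0.2  0.2 -0.  -0.1  0. ]
```

The four fits average to about (465.1, 253.6), within roughly 1 mm of the spindle axis. That is well inside the 4 mm of play, so I'll lower.

```bash
python3 -m jog '{"angular":[[0,0,0],[0,0,0],[0,0,0],[0,0,0],[0,0,0],[0,0,0]],"translation":[[0,0.6,-10],[0,0,-10],[0,0,-10],[0,0,-10],[0,0,-5],[0,0,0]],"hand":[40,40,40,40,40,40]}'; python3 -m jog '{"angular":[[0,0,0],[0,0,0],[0,0,0],[0,0,0]],"translation":[[0,0,-3],[0,0,-3],[0,0,-2],[0,0,0]],"hand":[40,40,40,40]}'
```

```text
clock: 15.3
tcp_pos: [465.3, 255.2, 158.3]
eef_rot: [179.9, -0.0, -70.4]
wrist_force: [-0.3, -0.4, -0.6]
gripper_width: 45.7
clock: 15.8
tcp_pos: [465.4, 255.3, 150.7]
eef_rot: [180.0, 0.0, -70.4]
wrist_force: [0.7, -0.8, -0.5]
gripper_width: 45.9
```

```bash
for i in 1; do python3 -m jog '{"angular":[[0,0,0],[0,0,0],[0,0,0]],"translation":[[0,0,-1],[0,0,-1],[0,0,0]],"hand":[40,40,40]}'; done; python3 -m jog '{"angular":[[0,0,0],[0,0,0],[0,0,0]],"translation":[[0,0,-1],[0,0,-0.5],[0,0,0]],"hand":[40,40,40]}'
```

```text
clock: 16.18
tcp_pos: [465.6, 255.4, 149.1]
eef_rot: [-180.0, 0.0, -70.4]
wrist_force: [0.0, -0.9, 1.2]
gripper_width: 46.0
clock: 16.55
tcp_pos: [465.7, 255.4, 148.0]
eef_rot: [-180.0, 0.0, -70.4]
wrist_force: [-3.4, -0.1, 4.6]
gripper_width: 46.0
```

Contact is at 148, as expected. Now I press gently through the held narrow disc.

```bash
python3 -m jog '{"angular":[[0,0,0],[0,0,0],[0,0,0],[0,0,0]],"translation":[[0,0,0],[0,0,0],[0,0,-1],[0,0,-1]],"hand":[40,40,40,40]}' 70;python3 -m jog '{"angular":[[0,0,0],[0,0,0],[0,0,0],[0,0,0]],"translation":[[0,0,-1],[0,0,-1],[0,0,-1],[0,0,-1]],"hand":[40,40,40,40]}' 
```

```text
clock: 17.05
tcp_pos: [465.7, 255.4, 145.9]
eef_rot: [-180.0, 0.0, -70.4]
wrist_force: [-3.5, -2.5, 5.4]
gripper_width: 45.5
clock: 17.55
tcp_pos: [465.7, 255.4, 141.9]
eef_rot: [-180.0, 0.0, -70.4]
wrist_force: [-2.2, -2.0, 6.6]
gripper_width: 45.6
```

```bash
python3 -m jog '{"angular":[[0,0,0],[0,0,0],[0,0,0],[0,0,0]],"translation":[[0,0,-1],[0,0,-1],[0,0,-1],[0,0,-1]],"hand":[40,40,40,40]}';python3 -m jog '{"angular":[[0,0,0],[0,0,0]],"translation":[[0,0,-1],[0,0,-0.5]],"hand":[40,40]}' 
```

```text
clock: 18.05
tcp_pos: [465.7, 255.4, 137.9]
eef_rot: [-180.0, 0.0, -70.4]
wrist_force: [-3.7, -0.5, 6.4]
gripper_width: 45.5
clock: 18.3
tcp_pos: [465.8, 255.4, 136.9]
eef_rot: [-180.0, -0.0, -70.4]
wrist_force: [-6.7, -2.7, 13.4]
gripper_width: 45.6
```

```bash
python3 -m jog '{"angular":[[0,0,0],[0,0,0]],"translation":[[0,0,-0.5],[0,0,0]],"hand":[40,40]}';python3 -m jog '{"angular":[[0,0,0],[0,0,0]],"translation":[[0,0,-0.5],[0,0,0]],"hand":[40,40]}' 
```

```text
clock: 18.55
tcp_pos: [465.8, 255.4, 136.9]
eef_rot: [-180.0, -0.0, -70.4]
wrist_force: [-6.4, -3.0, 15.0]
gripper_width: 45.5
clock: 18.8
tcp_pos: [465.8, 255.5, 136.8]
eef_rot: [-180.0, -0.0, -70.4]
wrist_force: [-9.1, -3.9, 18.7]
gripper_width: 45.5
```

The force climbs with no further motion, so the carrier looks to be at its stop. I'll unload a little, release, back off and look.

```bash
python3 -m jog '{"angular":[[0,0,0],[0,0,0],[0,0,0],[0,0,0],[0,0,0],[0,0,0],[0,0,0]],"translation":[[0,0,1],[0,0,0],[0,0,0],[0,0,0],[0,0,0],[0,0,0],[0,0,0]],"hand":[40,48,54,60,66,72,72]}'; python3 -m jog '{"angular":[[0,0,0],[0,0,0],[0,0,0],[0,0,0],[0,0,0],[0,0,0],[0,0,0],[0,0,0],[0,0,0],[0,0,0],[0,0,0],[0,0,0],[0,0,0]],"translation":[[0,0,10],[0,0,25],[0,0,30],[0,0,20],[0,-40,0],[0,-40,0],[0,-40,0],[0,-40,0],[0,-40,0],[0,-40,0],[0,-40,0],[0,-40,0],[0,0,0]],"hand":[72,72,72,80,85,85,85,85,85,85,85,85,85]}'; python3 - <<'E'
from h import *
for n in("top","side"):
    im=bot.capture(n);cv2.imwrite(f"pics/{n}7.png",im[:,:,::-1])
    c=im[260:380,110:250] if n=="top" else im[120:210,205:295]
    cv2.imwrite(f"pics/{n}7c.png",cv2.resize(c,None,fx=6 if n=="side" else 5,fy=6 if n=="side" else 5,interpolation=cv2.INTER_CUBIC)[:,:,::-1])
E
```

```text
clock: 19.68
tcp_pos: [465.5, 255.3, 135.8]
eef_rot: [180.0, -0.0, -70.4]
wrist_force: [-0.2, -0.3, 0.6]
gripper_width: 72.0
clock: 21.3
tcp_pos: [465.6, -66.9, 221.8]
eef_rot: [-180.0, -0.1, -70.6]
wrist_force: [0.0, 0.1, 1.1]
gripper_width: 85.4
```

View pics/top7.png

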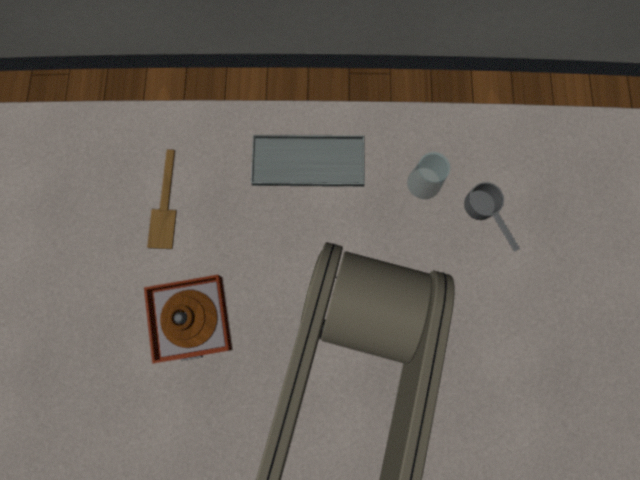

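View pics/top7c.png

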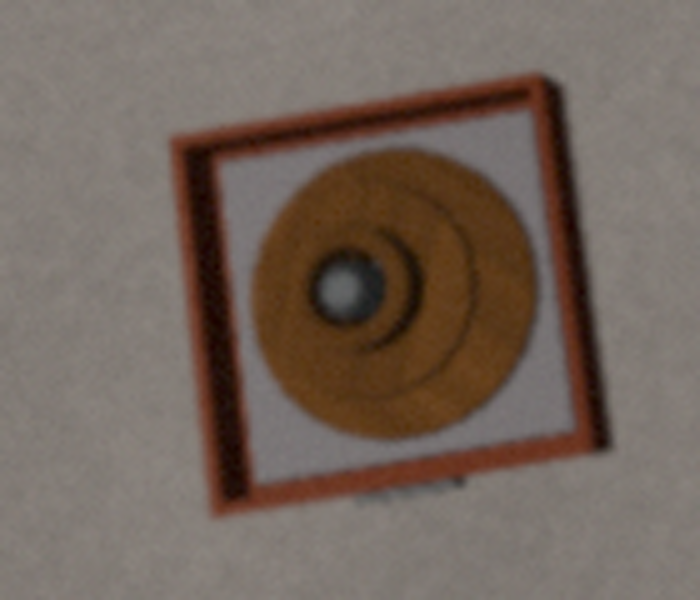

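View pics/side7c.png

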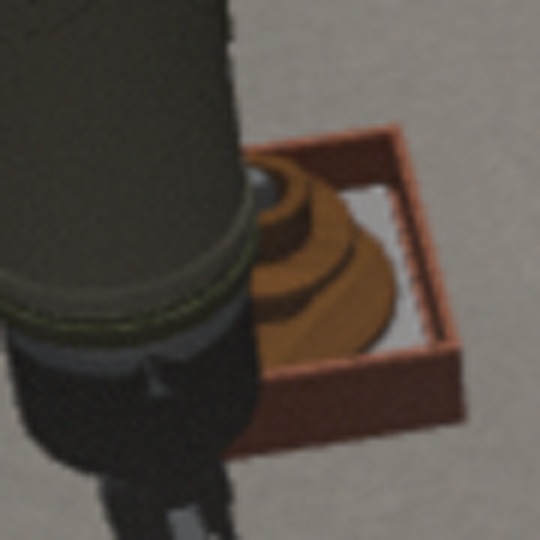

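Both discs are threaded and level, and the bystanders haven't moved. The arm blocks part of the side view, so I'll move it clear and check the stack height from both views.

```bash
python3 -m jog '{"angular":[[0,0,0],[0,0,0],[0,0,0],[0,0,0],[0,0,0],[0,0,0]],"translation":[[-10,-40,0],[-10,-40,0],[-10,-40,0],[-10,-40,0],[-10,-40,0],[0,0,0]],"hand":[85,85,85,85,85,85]}'; python3 - <<'E'
from h import *
for n in("top","side"):
    im=bot.capture(n);cv2.imwrite(f"pics/{n}8.png",im[:,:,::-1])
    c=im[280:360,145:235] if n=="top" else im[130:205,210:290]
    cv2.imwrite(f"pics/{n}8c.png",cv2.convertScaleAbs(cv2.resize(c,None,fx=8,fy=8,interpolation=cv2.INTER_CUBIC)[:,:,::-1],alpha=1.5))
E
```

```text
clock: 22.15
tcp_pos: [415.4, -265.8, 221.2]
eef_rot: [-180.0, -0.0, -70.5]
wrist_force: [0.4, 0.4, -0.5]
gripper_width: 84.8
```

View pics/side8c.png

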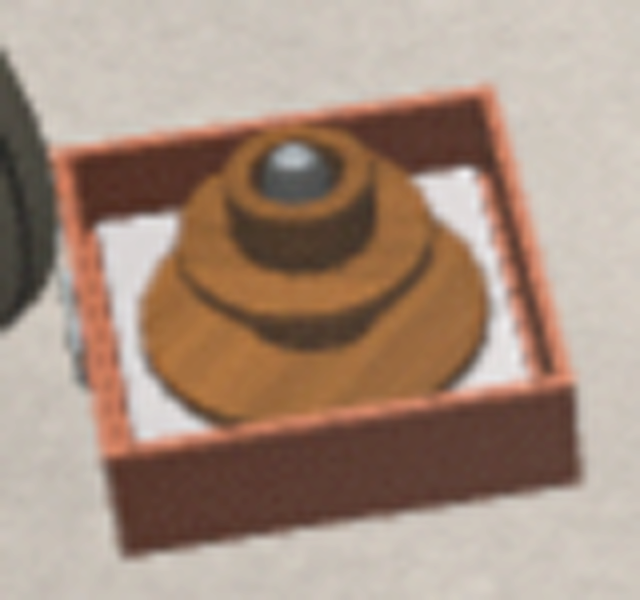

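View pics/top8c.png

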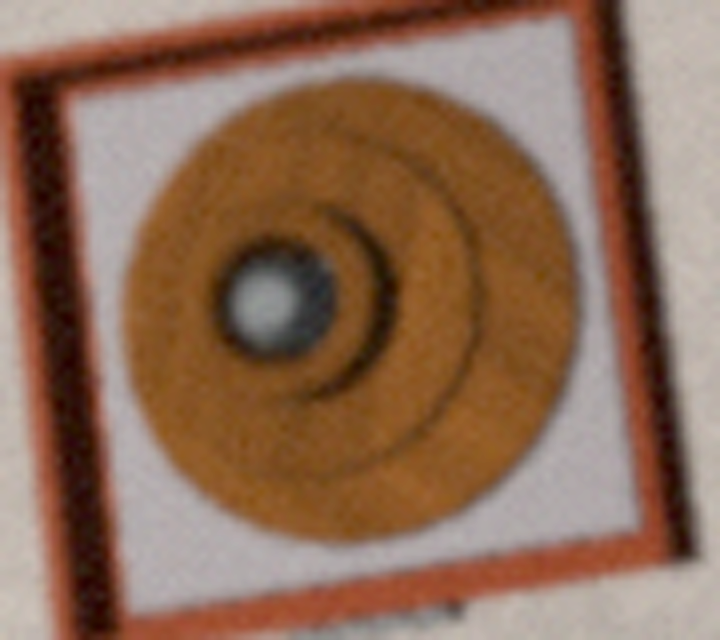

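```bash
python3 - <<'E'
from h import *
g=lambda p,o:(np.array(p)+.5)/8+np.array(o)-.5
X=tri(g((276,298),(145,280)),g((300.5,175),(210,130)));print(X)
print(tri(g((265,300),(145,280)),g((293,158),(210,130))))
for z in (78,84,90):
    for n,o,c in(("top",(145,280),0),("side",(210,130),0)):
        th=np.arange(0,2*np.pi,np.pi/4)
        for R in (15,24): print(z,n,R,((proj(n,np.c_[465.3+R*np.cos(th),254.6+R*np.sin(th),0*th+z])-o)*8).round().astype(int)[::2].tolist())
# wide flange height: side-edge left/right & top view
print(bot.get_obs()["wrist_force"])
E
```

```text
(array([465.86738878, 254.73681982,  82.64558733]), [np.float64(0.5401196038823819), np.float64(0.5401196038826245)])
(array([464.65936078, 255.14461669,  89.51840714]), [np.float64(0.04231063998375906), np.float64(0.04231063998486279)])
78 top 15 [[282, 231], [216, 294], [274, 360], [341, 297]]
78 top 24 [[285, 193], [178, 293], [272, 399], [379, 298]]
78 side 15 [[342, 182], [297, 152], [248, 185], [293, 215]]
78 side 24 [[370, 182], [298, 134], [220, 185], [292, 234]]
84 top 15 [[275, 230], [208, 293], [267, 359], [334, 296]]
84 top 24 [[277, 191], [170, 292], [264, 398], [372, 297]]
84 side 15 [[340, 168], [295, 138], [246, 170], [291, 200]]
84 side 24 [[369, 167], [297, 120], [217, 171], [290, 220]]
90 top 15 [[268, 229], [200, 292], [259, 359], [327, 295]]
90 top 24 [[270, 190], [162, 291], [257, 398], [365, 296]]
90 side 15 [[339, 153], [293, 123], [244, 156], [289, 186]]
90 side 24 [[367, 153], [295, 105], [215, 156], [288, 205]]
[ 0.0987123   0.26530507 -0.00694719]
```

The hub top triangulates to 82.6 mm. It should be 84 mm fully home, and the pass limit corresponds to 86.5 mm. The spindle tip in the same views reads 89.5 mm against 90. The horizontal offset is under 2 mm, so I'm handing in.

```bash
python3 -c "
from station import bot
print(bot.finish_job())"
```

```text
the job is handed in; nothing more can be done
None
```

Both discs are on the caddy's spindle, the wide one first and the narrow one on top, both hub up. I pressed the carrier to its stop, let go and moved the arm clear. The job was handed in just after 22 s; no verdict is reported.

- **Press:** the stack stopped moving at TCP z ≈ 136.9 mm, where 136 was expected for fully home. The force rose to about 19 N with no further travel.
- **Stack height:** after release, the top of the narrow disc's hub measured 82.6 mm from both cameras. It should be 84 mm fully home, and the pass limit corresponds to 86.5 mm. The spindle tip read 89.5 mm against a true 90 mm.
- **Alignment:** the hub's centre was about 1 mm from the spindle axis, and both discs looked level in both views.
- **Other objects:** the tray, spatula, tumbler and cup looked unmoved in the last full top picture; I did not measure them.
- **Readings that disagreed:**
  - The gripper showed about 45.5 mm on the 48 mm hubs, both times.
  - Circle fits of the held narrow disc scattered by 2 to 4 mm, so I lowered it on their average and watched the contact forces.

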